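Open the combination padlock on the standards box and hold it up

ROBOT

A 7-joint arm with a two-finger parallel gripper is mounted at the origin on the work surface. World frame = base frame: x ahead of the robot, y to its left, z up, the work surface at z = 0. Lengths are in m, angles in rad, forces in N, time in s.
With the tool pointing down it reaches from about 0.425 to 0.875 m from the base axis. Payload 4.7 kg.
Tool frame: the origin (TCP) lies midway between the tips of the shut fingers; the grasp point (between the pads) lies 19 mm behind it (ctrl.grip_point_offset is the distance from the TCP to the grasp point, in m); z points along the fingers, y is the line along which they close (so a half turn about z gives the same grasp; the last joint's range is limited). The gripper opens to 87 mm and grips with 3 to 60 N. Pads are 19 mm wide; open, the fingers measure 117 mm over their backs; the gripper's body (75 mm by 190 mm) begins 51 mm behind the grasp point.
Start: joints at [-1.323, 0.321, -0.07, 1.45, 0.023, 1.371, -0.057], TCP at [0.151, 0.632, 0.223] pointing down, gripper open.
Joint ranges: [-2.86, 2.86], [-0.3, 2.09], [-1.38, 1.24], [0.06, 2.45], [-1.56, 4.7], [0.09, 2.05], [-2.69, 2.69]. Speed limits (rad/s): [2.57, 2.57, 3.14, 3.14, 3.14, 3.14, 3.14].

INTERFACE

Orientations are given as a rotation vector (axis times angle).
In Python, from bench import ctrl gives the robot as it stands. The module is installed in compiled form; this text tells all that it offers.
- The arm moves only by the shell command python3 -m handwheel 'ROWS' [OPENING] [FORCE]. ROWS is JSON, a list of rows, each an object of numbers: "x", "y", "z": the shift along the tool's x, y, z in m; "wx", "wy", "wz": the turn, a rotation vector about the tool's x, y, z in degrees. A call has 1 to 10 rows; each row is the pose to reach, as a shift and turn from the pose commanded when the call began, along the tool's axes at that moment; what a row does not reach only later rows make up. A row lasts 1/12 s, in which the tool goes at most 41.7 mm and 7.16 degrees, less where a joint would pass 70% of its speed; a pose out of reach is approached as far as the arm can. A call with a gripper value outside its range is refused whole. OPENING is the finger opening in m, from 0 to 0.087, set as the call begins (- or left out, the last holds). The fingers move at their own pace and stop on an object; FORCE is the grip in N (left out, the last holds). Time passes only in rows, so rows that repeat a pose let the fingers close. It gives the time, the measured TCP pose, the force, the opening and the grip force at its end, in the units of the state.
- ctrl.get_state(): the state, without advancing time (a new reading comes with each control period).
- ctrl.get_image(name): name is "side" or "top"; returns a dict with "image" (384x512x3 uint8, red, green, blue), "K" (3x3 intrinsics, pixels), "world_to_cam" (4x4, takes a point from world to camera coordinates). Camera axes: x right, y down, z forward; pixel columns grow to the right and rows downward; lengths in m; the calibration is good to about 2 mm. A picture is of the moment at which its call begins. There is no depth.
- ctrl.close_job(): hands the job in; it is judged then, once.
The state is a dict: "time": time; "joint_positions": joint angles; "qd": joint speeds; "joint_torque": joint torques, N m; "position": TCP position; "tool_rot": TCP orientation; "ft_force": force on the tool from outside, world axes, zero at the start; "torque": the same for the moment, N m; "grip_width": opening from 0.0 (shut) to 1.0 (fully open); "grip_force": force on a finger pad.
Only numpy, scipy, OpenCV 4.12 (cv2) and the standard library are available. Lean on these libraries where they do the work, as an engineer would, in place of code of your own. Each camera call takes 0.05 s, during which the arm holds its last target. There are 200 camera calls.

TASK

The first numbers of the combination lock on the blue-grey steel standards box are already dialled in: turn the black dial, either way round, until its white line clicks in at the red index mark, then draw the lock body back so that its shackle pulls open, unhook the open lock from the staple, and finish holding it in the gripper at least 10 cm above where it lay, roughly level with its dial upwards and the shackle still open. Do not disturb the glassware, tins and other things standing around. The job ends while you are still holding the lock: do not put it down or let go.

Things in the scene. Friction and masses are not known exactly. Their poses are not given: they have to be found in the camera images.
- lock_center (a point): Centre (half-way up) of the padlock's steel case, 52 mm (x) by 50 mm (y) by 24 mm (z), lying loose on the rubber pad, dial up, with some mm of play on the staple; lock about 0.4 kg. Axes: z up out of the dial face, x towards the shackle end. The shackle leaves the case through its +x face, 26 mm from this point.
- shackle_crown (a point): Middle of the bend of the shackle, a level U of 7 mm bar, legs 26 mm apart. Shut, it lies 56 mm along x from lock_center, and 26 mm are free between case and bend. The leg at lock y = -13 mm is long and never leaves the case; the leg at y = +13 mm is short, 7 mm of it inside when shut, and runs through the staple. Moves along lock x as the shackle is drawn out.
- dial_center (a point): Centre, half-way up, of the round fluted black dial, 34 mm diameter, 13 mm high, upright axis, on the middle of the lock's upper face (this point is 19 mm above lock_center). x axis: where the dial's white line points. The red index mark is on the lock's face at the shackle end, along lock +x.
- dial (a joint): Angle (rad) of the white line from the red index mark, counter-clockwise from above positive: 0 and 6.283 are both at the mark; starts between 1.0 and 5.3. Turns endlessly both ways, with a click notch every 0.524 rad (0 is one), peak torque about 0.03 N m; let go between notches it snaps into the nearer one. The shackle is free only in the notch at the mark (within about 0.1 rad).
- shackle (a joint): How far the shackle is drawn out of the case (m): 0 shut, 0.020 fully open. Blocked while the dial is off the mark; at the mark it slides against about 4 N of friction and stays where it is left. Beyond 0.007 the short leg is out of the case; fully open, 13 mm are free between its tip and the case.
- staple (a point): Middle of the staple's opening: closed upright loop of 5 mm wire, 27 mm wide outside (its y), 17 mm inside, 31 mm high above the box's top; point 17 mm above that top, level with the shackle. Axes: z up, x away from the box's front. The lock lies on the -x side, bend on the +x side. The loop's post at y = -11 mm stands between the legs: draw the case 10 to 18 mm to -x and the bend catches on it.
- pad (a point): Middle of the upper face of the black rubber pad on which the lock lies, 96 mm along x, 64 mm along y, 5 mm thick (90 mm above the bench), in front of the staple. Axes as the staple's. Lifting off: shackle fully open, push the case to +x until its face meets the loop; the loop then stands in the gap between case and short leg, and the lock lifts straight up.
- lockbox: Fixed blue-grey steel box, 280 by 280 by 85 mm high, flat top; origin at the centre of its underside, x away from its front. The staple stands 13 mm to +y of the middle of the top; a hasp leaf 2.5 mm thick lies flat under and behind it.
- vial: Bystander: amber vial with black cap, 28 mm diameter, 50 mm high, on the rear left of the box's top. Origin under its centre.
- tin: Bystander: small silver tin with a yellow band, 56 mm diameter, 36 mm high, on the rear right of the box's top. Origin under its centre.
- cuvette_box: Bystander: clear box with blue lid, 45 by 45 by 34 mm, on the front left of the box's top. Origin under its centre.
- reagent: Bystander: amber bottle with blue cap on the bench, 70 mm diameter, 140 mm high. Origin under its centre.
- beaker: Bystander: glass beaker on the bench, 72 mm diameter, 85 mm high. Origin under its centre.
- timer: Bystander: white digital timer lying on the bench, 75 by 62 by 18 mm. Origin under its centre.
- rack: Bystander: white plastic vial rack on the bench, 70 by 174 by 79 mm. Origin under its centre.
Things that resemble listed ones, but are neither listed nor needed, are in the scene too. Of the things that look like the part that bears lock_center, the middle-sized one is meant.

How it is judged:
By the outcome, as a careful person would: the job done as asked, in the order asked, and still so for the second after the job is handed in, while the arm keeps its last pose, push and grip.
It also fails if it takes over 72 s, if anything falls off the work surface, if the arm or the gripper's body presses on something with over 40 N, if the wrist force passes 120 N, or if a joint passes its speed limit or range.

## Working session

There is one attempt and no reset: what is moved stays moved. The work goes in short steps, Python scripts to look and compute and a shell command to move; the robot and the scene stay as the last step left them, time stands still between calls to the robot, and variables do not carry over. Pictures are saved under pics/ and viewed, at most 10 in all, crops included, and the job is handed in when it is done.

```bash
mkdir -p pics; cat > h.py <<'E'
import numpy as np, cv2
from scipy.spatial.transform import Rotation as R
from bench import ctrl
def snap(n,name,crop=None,scale=1):
    d=ctrl.get_image(n); im=d["image"][:,:,::-1]
    if crop: a,b,c,e=crop; im=im[b:e,a:c]
    if scale!=1: im=cv2.resize(im,None,fx=scale,fy=scale,interpolation=cv2.INTER_CUBIC)
    cv2.imwrite(f"pics/{name}.png",im); return d
def ray(d,u,v,z):
    K=np.array(d["K"]);T=np.array(d["world_to_cam"])
    r=T[:3,:3].T@np.linalg.solve(K,[u,v,1]); c=-T[:3,:3].T@T[:3,3]
    return c+r*(z-c[2])/r[2]
def proj(d,p):
    K=np.array(d["K"]);T=np.array(d["world_to_cam"])
    q=K@(T[:3,:3]@np.array(p)+T[:3,3]); return q[:2]/q[2]
def st():
    s=ctrl.get_state(); print({k:np.round(s[k],4).tolist() for k in("time","position","tool_rot","ft_force","grip_width","grip_force","joint_positions")})
    print(R.from_rotvec(s["tool_rot"]).as_matrix().round(3)); return s
E
python3 - <<'E'
from h import *
a=snap("top","t0",None,1.5);b=snap("side","s0",None,1.5);st()
for d in(a,b): T=np.array(d["world_to_cam"]);print((-T[:3,:3].T@T[:3,3]).round(3),T[2,:3].round(3),np.array(d["K"])[0,0])
print(ctrl.grip_point_offset)
E
```

```text
{'time': 0.1, 'position': [0.1505, 0.6318, 0.2216], 'tool_rot': [-0.3664, -3.1201, 0.0027], 'ft_force': [0.2021, -0.4071, -0.49], 'grip_width': 0.998, 'grip_force': 0.0, 'joint_positions': [-1.3229, 0.3217, -0.0701, 1.4516, 0.0226, 1.3708, -0.0569]}
[[-0.973  0.232 -0.   ]
 [ 0.232  0.973 -0.002]
 [-0.    -0.002 -1.   ]]
[0.275 0.025 1.393] [ 0.207 -0.006 -0.978] 416.521463457949
[-0.095 -0.669  0.898] [ 0.509  0.546 -0.666] 395.6168327402864
0.0187
```

View pics/t0.png

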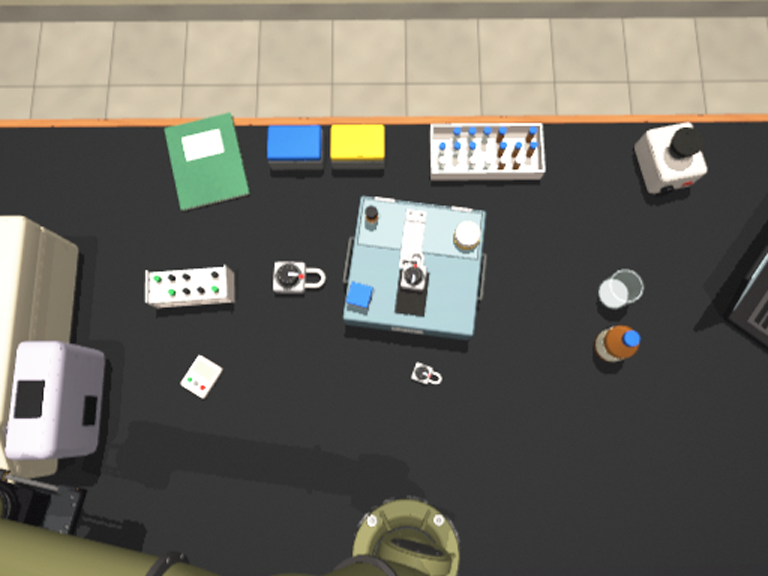

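View pics/s0.png

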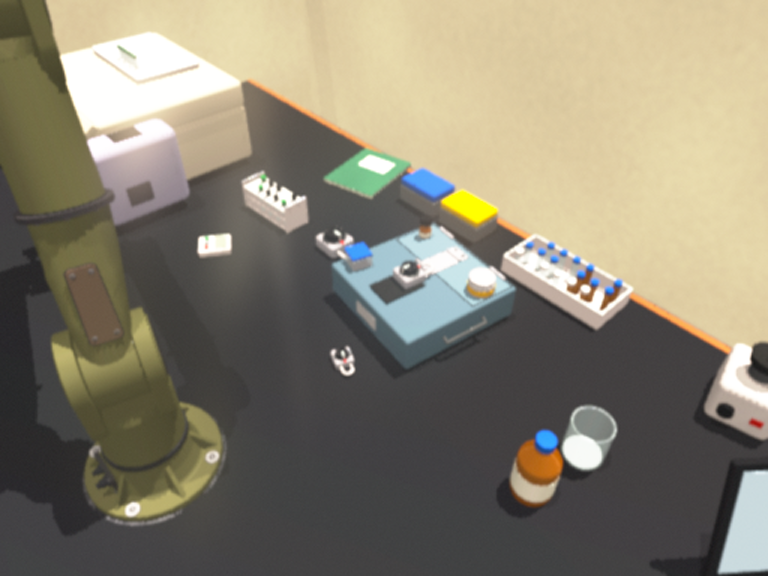

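The top view shows the box lock with its dial at display pixel (413,277), i.e. native (275,185), on the box's pad. The decoys are left, at (290,277), and in front, at (425,374). Next I look closer at the box lock.

```bash
python3 - <<'E'
from h import *
import cv2
a=ctrl.get_image("top");b=ctrl.get_image("side")
A=cv2.resize(a["image"][158:218,245:307,::-1],None,fx=6.4,fy=9.6,interpolation=cv2.INTER_CUBIC)
A=cv2.resize(a["image"][158:218,245:307,::-1],(397,384),interpolation=cv2.INTER_CUBIC)
B=cv2.resize(b["image"][155:215,240:302,::-1],(397,384),interpolation=cv2.INTER_CUBIC)
cv2.imwrite("pics/c1.png",np.hstack([A,B]))
# box top corners (native px = disp/1.5)
for u,v in [(362,197),(486,209),(470,336),(345,330)]: print(ray(a,u/1.5,v/1.5,.085).round(3))
E
```

```text
[0.755 0.086 0.085]
[ 0.724 -0.186  0.085]
[ 0.444 -0.141  0.085]
[0.459 0.122 0.085]
```

View pics/c1.png

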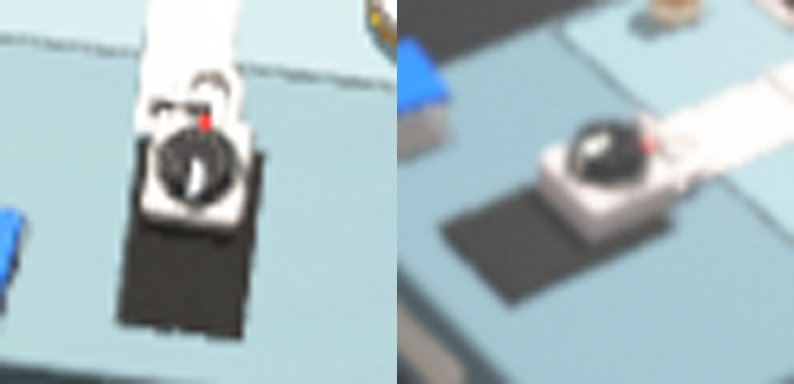

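The crops show the lock on the pad: dial centre ≈ (196,167) in the left crop, red index ≈ (205,121), white line pointing towards the pad's near end (≈180–210° from the index). Next: measure the dial, index and line in world coordinates.

```bash
cat >> h.py <<'E'
def dialcheck(c=None,yaw=-8.5):
    d=ctrl.get_image("top"); f=lambda u,v,z:ray(d,245+(u+.5)/6.4-.5,158+(v+.5)/6.4-.5,z)
    return d,f
E
python3 - <<'E'
from h import *
d,f=dialcheck()
c=f(196,167,.1275); i=f(205,121,.114)
print("dial",c.round(4),"index",i.round(4),"yaw",np.degrees(np.arctan2(*(i-c)[[1,0]])).round(1),np.linalg.norm((i-c)[:2]).round(4))
P=[f(u,v,.09) for u,v in[(119,322),(242,338),(265,152)]];print(np.round(P,4))
e=P[2]-P[1];print("padyaw",np.degrees(np.arctan2(e[1],e[0])), np.linalg.norm(P[1]-P[0]))
e=P[0]-P[1];print("padyaw",np.degrees(np.arctan2(e[1],e[0]))-90)
# white line: bright, unsaturated pixels inside dial in rectified top map (0.25mm/px)
n=np.arange(-20,20.01,.25)/1000
X,Y=np.meshgrid(n,n,indexing='ij') # x rows, y cols
pts=np.stack([c[0]+X,c[1]+Y,np.full_like(X,.1275)],-1)
uv=np.array([proj(d,p) for p in pts.reshape(-1,3)]).astype(np.float32).reshape(*X.shape,2)
g=cv2.remap(d["image"].mean(2).astype(np.float32),uv[...,0],uv[...,1],cv2.INTER_CUBIC)
ang=np.radians(np.arange(0,360,10));
for r in(.006,.009,.012): print(r,[int(v) for v in [g[int(round(80+r*np.cos(a)*4000)),int(round(80+r*np.sin(a)*4000))] for a in ang]])
dk=(g<95)&(np.hypot(X,Y)<.024); print("dark centroid",X[dk].mean(),Y[dk].mean())
s=ctrl.get_state();Rm=R.from_rotvec(s["tool_rot"]).as_matrix()
t=np.array([c[0],c[1],.19]);print("tool shift",(Rm.T@(t-s["position"])).round(4))
E
```

```text
dial [ 0.566  -0.0215  0.1275] index [ 0.5924 -0.0268  0.114 ] yaw -11.4 0.0269
[[ 0.4962  0.0165  0.09  ]
 [ 0.4876 -0.0442  0.09  ]
 [ 0.582  -0.0577  0.09  ]]
padyaw -8.089547669757906 0.061392539968023775
padyaw -8.04639838582662
0.006 [102, 102, 97, 89, 78, 70, 69, 72, 74, 73, 74, 74, 77, 92, 128, 171, 217, 249, 260, 247, 220, 188, 164, 144, 117, 98, 89, 87, 86, 89, 92, 95, 93, 90, 90, 94]
0.009 [76, 77, 79, 78, 78, 79, 83, 93, 101, 103, 96, 86, 74, 77, 94, 130, 201, 252, 256, 216, 159, 126, 100, 91, 88, 83, 79, 79, 79, 78, 76, 77, 79, 79, 80, 79]
0.012 [80, 80, 78, 80, 81, 82, 89, 96, 94, 97, 92, 78, 65, 54, 42, 88, 175, 221, 188, 129, 85, 60, 68, 69, 69, 80, 96, 104, 101, 98, 92, 79, 81, 79, 76, 79]
dark centroid 0.0004516548984995579 -0.0009727052074139452
tool shift [-0.5555 -0.5395  0.0326]
```

```bash
python3 -m handwheel '[{"x":-0.02,"y":-0.02,"z":0},{"x":-0.05,"y":-0.05,"z":0},{"x":-0.08,"y":-0.078,"z":0},{"x":-0.108,"y":-0.105},{"x":-0.136,"y":-0.132},{"x":-0.164,"y":-0.159},{"x":-0.192,"y":-0.186},{"x":-0.220,"y":-0.213},{"x":-0.248,"y":-0.24},{"x":-0.276,"y":-0.267}]' 0.087 20
python3 -m handwheel '[{"x":-0.028,"y":-0.027,"z":0},{"x":-0.056,"y":-0.054,"z":0},{"x":-0.084,"y":-0.081},{"x":-0.112,"y":-0.108},{"x":-0.14,"y":-0.135},{"x":-0.168,"y":-0.162},{"x":-0.196,"y":-0.189},{"x":-0.224,"y":-0.216},{"x":-0.252,"y":-0.243},{"x":-0.27,"y":-0.265,"wz":-3}]'
python3 - <<'E'
from h import *
s=st();Rm=R.from_rotvec(s["tool_rot"]).as_matrix()
print("tool shift",(Rm.T@(np.array([.566,-.022,.119])-s["position"])).round(4))
E
```

```text
{'time': 0.25, 'position': [0.1506, 0.6321, 0.2221], 'tool_rot': [0.3664, 3.1201, -0.0014], 'ft_force': [0.1192, -0.6296, 0.4082], 'grip_width': 0.9985, 'grip_force': 0.0, 'joint_positions': [-1.3229, 0.3214, -0.0701, 1.4511, 0.0227, 1.3708, -0.0569]}
[[-0.973  0.232 -0.   ]
 [ 0.232  0.973 -0.001]
 [-0.    -0.001 -1.   ]]
tool shift [-0.5556 -0.5399  0.1036]invalid input at $[0]: expected keys x, y, z, wx, wy, wz
invalid input at $[0]: expected keys x, y, z, wx, wy, wz
```

All six keys are required in each row.

```bash
python3 -m handwheel '[{"x":-0.02,"y":-0.02,"z":0,"wx":0,"wy":0,"wz":0},{"x":-0.05,"y":-0.05,"z":0,"wx":0,"wy":0,"wz":0},{"x":-0.08,"y":-0.078,"z":0,"wx":0,"wy":0,"wz":0},{"x":-0.108,"y":-0.105,"z":0,"wx":0,"wy":0,"wz":0},{"x":-0.136,"y":-0.132,"z":0,"wx":0,"wy":0,"wz":0},{"x":-0.164,"y":-0.159,"z":0,"wx":0,"wy":0,"wz":0},{"x":-0.192,"y":-0.186,"z":0,"wx":0,"wy":0,"wz":0},{"x":-0.22,"y":-0.213,"z":0,"wx":0,"wy":0,"wz":0},{"x":-0.248,"y":-0.24,"z":0,"wx":0,"wy":0,"wz":0},{"x":-0.276,"y":-0.267,"z":0,"wx":0,"wy":0,"wz":0}]' 0.087 20
python3 -m handwheel '[{"x":-0.028,"y":-0.027,"z":0,"wx":0,"wy":0,"wz":0},{"x":-0.056,"y":-0.054,"z":0,"wx":0,"wy":0,"wz":0},{"x":-0.084,"y":-0.081,"z":0,"wx":0,"wy":0,"wz":0},{"x":-0.112,"y":-0.108,"z":0,"wx":0,"wy":0,"wz":0},{"x":-0.14,"y":-0.135,"z":0,"wx":0,"wy":0,"wz":0},{"x":-0.168,"y":-0.162,"z":0,"wx":0,"wy":0,"wz":0},{"x":-0.196,"y":-0.189,"z":0,"wx":0,"wy":0,"wz":0},{"x":-0.224,"y":-0.216,"z":0,"wx":0,"wy":0,"wz":0},{"x":-0.252,"y":-0.243,"z":0,"wx":0,"wy":0,"wz":-3},{"x":-0.272,"y":-0.265,"z":0,"wx":0,"wy":0,"wz":-5}]'
python3 - <<'E'
from h import *
s=st();Rm=R.from_rotvec(s["tool_rot"]).as_matrix()
print("tool shift",(Rm.T@(np.array([.566,-.022,.119])-s["position"])).round(4))
E
```

```text
time: 1.08
position: [0.3579, 0.3069, 0.2228]
tool_rot: [0.366, 3.12, 0.001]
ft_force: [0.6, -0.3, 1.4]
grip_width: 0.996
grip_force: 0.0
time: 1.92
position: [0.5617, -0.0154, 0.2228]
tool_rot: [0.229, 3.132, -0.001]
ft_force: [1.1, 0.1, -0.7]
grip_width: 0.999
grip_force: 0.0
{'time': 1.9167, 'position': [0.5617, -0.0154, 0.2228], 'tool_rot': [0.2292, 3.1318, -0.0015], 'ft_force': [1.0722, 0.1466, -0.6875], 'grip_width': 0.9989, 'grip_force': 0.0, 'joint_positions': [-0.5676, 0.1413, 0.6054, 1.6952, -0.0816, 1.3294, 1.4773]}
[[-0.989  0.146  0.001]
 [ 0.146  0.989 -0.001]
 [-0.001 -0.001 -1.   ]]
tool shift [-0.005  -0.0058  0.1038]
```

```bash
python3 -m handwheel '[{"x":-0.005,"y":-0.006,"z":0.02,"wx":0,"wy":0,"wz":0},{"x":-0.005,"y":-0.006,"z":0.05,"wx":0,"wy":0,"wz":0},{"x":-0.005,"y":-0.006,"z":0.08,"wx":0,"wy":0,"wz":0},{"x":-0.005,"y":-0.006,"z":0.095,"wx":0,"wy":0,"wz":0},{"x":-0.005,"y":-0.006,"z":0.104,"wx":0,"wy":0,"wz":0},{"x":-0.005,"y":-0.006,"z":0.104,"wx":0,"wy":0,"wz":0}]' 0.06
python3 - <<'E'
from h import *
a=ctrl.get_image("top");b=ctrl.get_image("side")
A=cv2.resize(a["image"][158:218,245:307,::-1],(397,384),interpolation=cv2.INTER_CUBIC)
B=cv2.resize(b["image"][145:215,240:312,::-1],(397,384),interpolation=cv2.INTER_CUBIC)
cv2.imwrite("pics/c2.png",np.hstack([A,B]))
st()
E
```

```text
time: 2.42
position: [0.5631, -0.0187, 0.1166]
tool_rot: [-0.229, -3.13, 0.001]
ft_force: [-0.0, 0.5, 0.3]
grip_width: 0.707
grip_force: 0.0
{'time': 2.5167, 'position': [0.5651, -0.0188, 0.1194], 'tool_rot': [0.2296, 3.1321, 0.0002], 'ft_force': [-0.2335, 0.6629, 0.496], 'grip_width': 0.6956, 'grip_force': 0.0, 'joint_positions': [-0.5363, 0.2393, 0.5971, 1.8133, -0.1478, 1.1323, 1.5349]}
[[-0.989  0.146  0.001]
 [ 0.146  0.989  0.   ]
 [-0.001  0.    -1.   ]]
```

View pics/c2.png

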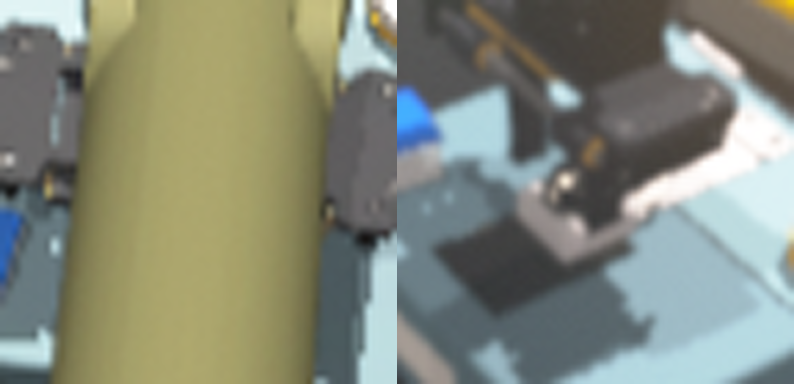

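The side crop shows the fingers straddling the dial at ≈(590,195), just above the case; the arm hides the top view. Closing on the dial.

```bash
python3 -m handwheel '[{"x":0,"y":-0.002,"z":0,"wx":0,"wy":0,"wz":0},{"x":0,"y":-0.002,"z":0,"wx":0,"wy":0,"wz":0},{"x":0,"y":-0.002,"z":0,"wx":0,"wy":0,"wz":0},{"x":0,"y":-0.002,"z":0,"wx":0,"wy":0,"wz":0},{"x":0,"y":-0.002,"z":0,"wx":0,"wy":0,"wz":0},{"x":0,"y":-0.002,"z":0,"wx":0,"wy":0,"wz":0}]' 0.02 15
```

```text
time: 3.02
position: [0.5644, -0.0209, 0.119]
tool_rot: [0.23, 3.133, 0.0]
ft_force: [-2.3, -0.8, 2.1]
grip_width: 0.367
grip_force: 15.0
```

```bash
python3 -m handwheel '[{"x":0,"y":0,"z":0,"wx":0,"wy":0,"wz":6},{"x":0,"y":0,"z":0,"wx":0,"wy":0,"wz":12},{"x":0,"y":0,"z":0,"wx":0,"wy":0,"wz":18},{"x":0,"y":0,"z":0,"wx":0,"wy":0,"wz":24},{"x":0,"y":0,"z":0,"wx":0,"wy":0,"wz":30},{"x":0,"y":0,"z":0,"wx":0,"wy":0,"wz":36},{"x":0,"y":0,"z":0,"wx":0,"wy":0,"wz":42},{"x":0,"y":0,"z":0,"wx":0,"wy":0,"wz":48},{"x":0,"y":0,"z":0,"wx":0,"wy":0,"wz":54},{"x":0,"y":0,"z":0,"wx":0,"wy":0,"wz":60}]'; python3 -c "
from h import *
st()"
```

```text
time: 3.85
position: [0.5654, -0.0188, 0.1191]
tool_rot: [1.77, 2.595, 0.005]
ft_force: [2.2, 2.9, 1.4]
grip_width: 0.367
grip_force: 15.0
{'time': 3.85, 'position': [0.5654, -0.0188, 0.1191], 'tool_rot': [1.7701, 2.5946, 0.0051], 'ft_force': [2.2299, 2.8653, 1.4254], 'grip_width': 0.3675, 'grip_force': 14.9939, 'joint_positions': [-0.6588, 0.261, 0.7454, 1.8177, -0.197, 1.1353, 0.5264]}
[[-0.365  0.931  0.002]
 [ 0.931  0.365  0.002]
 [ 0.001  0.003 -1.   ]]
```

```bash
for i in 1; do :; done; python3 -m handwheel '[{"x":0,"y":0,"z":0,"wx":0,"wy":0,"wz":6},{"x":0,"y":0,"z":0,"wx":0,"wy":0,"wz":12},{"x":0,"y":0,"z":0,"wx":0,"wy":0,"wz":18},{"x":0,"y":0,"z":0,"wx":0,"wy":0,"wz":24},{"x":0,"y":0,"z":0,"wx":0,"wy":0,"wz":30},{"x":0,"y":0,"z":0,"wx":0,"wy":0,"wz":36},{"x":0,"y":0,"z":0,"wx":0,"wy":0,"wz":42},{"x":0,"y":0,"z":0,"wx":0,"wy":0,"wz":48},{"x":0,"y":0,"z":0,"wx":0,"wy":0,"wz":54},{"x":0,"y":0,"z":0,"wx":0,"wy":0,"wz":60}]'; python3 -m handwheel '[{"x":0,"y":0,"z":0,"wx":0,"wy":0,"wz":6},{"x":0,"y":0,"z":0,"wx":0,"wy":0,"wz":12},{"x":0,"y":0,"z":0,"wx":0,"wy":0,"wz":18},{"x":0,"y":0,"z":0,"wx":0,"wy":0,"wz":24},{"x":0,"y":0,"z":0,"wx":0,"wy":0,"wz":30},{"x":0,"y":0,"z":0,"wx":0,"wy":0,"wz":36},{"x":0,"y":0,"z":0,"wx":0,"wy":0,"wz":42},{"x":0,"y":0,"z":0,"wx":0,"wy":0,"wz":48},{"x":0,"y":0,"z":0,"wx":0,"wy":0,"wz":54},{"x":0,"y":0,"z":0,"wx":0,"wy":0,"wz":60}]'; python3 -c "
from h import *
print(st()['torque'])"
```

```text
time: 4.68
position: [0.5655, -0.0206, 0.1191]
tool_rot: [2.83, 1.36, 0.004]
ft_force: [1.4, -1.3, -1.0]
grip_width: 0.37
grip_force: 15.0
time: 5.52
position: [0.5649, -0.0221, 0.1191]
tool_rot: [3.131, -0.239, 0.003]
ft_force: [0.5, -2.9, 1.9]
grip_width: 0.366
grip_force: 15.0
{'time': 5.5167, 'position': [0.5649, -0.0221, 0.1191], 'tool_rot': [3.1307, -0.2386, 0.0029], 'ft_force': [0.473, -2.8574, 1.8737], 'grip_width': 0.3658, 'grip_force': 14.9944, 'joint_positions': [-0.9474, 0.3872, 1.1365, 1.8255, -0.3791, 1.1712, -1.4108]}
[[ 0.988 -0.152  0.002]
 [-0.152 -0.988 -0.002]
 [ 0.002  0.002 -1.   ]]
[-7.14413919e-01  1.15500708e-02 -5.68830449e-04]
```

```bash
python3 -m handwheel '[{"x":0,"y":0,"z":0,"wx":0,"wy":0,"wz":0},{"x":0,"y":0,"z":0,"wx":0,"wy":0,"wz":0},{"x":0,"y":0,"z":0,"wx":0,"wy":0,"wz":0},{"x":0,"y":0,"z":0,"wx":0,"wy":0,"wz":0},{"x":0,"y":0,"z":-0.03,"wx":0,"wy":0,"wz":0},{"x":0,"y":0,"z":-0.06,"wx":0,"wy":0,"wz":0},{"x":0,"y":0,"z":-0.09,"wx":0,"wy":0,"wz":0},{"x":0,"y":0.02,"z":-0.1,"wx":0,"wy":0,"wz":0},{"x":0,"y":0.05,"z":-0.1,"wx":0,"wy":0,"wz":0},{"x":0,"y":0.08,"z":-0.1,"wx":0,"wy":0,"wz":0}]' 0.07
python3 -m handwheel '[{"x":0,"y":0.035,"z":0,"wx":0,"wy":0,"wz":0},{"x":0,"y":0.07,"z":0,"wx":0,"wy":0,"wz":0},{"x":0,"y":0.1,"z":0,"wx":0,"wy":0,"wz":0},{"x":0,"y":0.12,"z":0,"wx":0,"wy":0,"wz":0},{"x":0,"y":0.12,"z":0,"wx":0,"wy":0,"wz":0}]'
python3 - <<'E'
from h import *
a=ctrl.get_image("top");b=ctrl.get_image("side")
A=cv2.resize(a["image"][158:218,245:307,::-1],(397,384),interpolation=cv2.INTER_CUBIC)
B=cv2.resize(b["image"][145:215,240:312,::-1],(397,384),interpolation=cv2.INTER_CUBIC)
cv2.imwrite("pics/c3.png",np.hstack([A,B]))
st()
E
```

```text
time: 6.35
position: [0.5528, -0.1004, 0.2193]
tool_rot: [-3.133, 0.223, -0.003]
ft_force: [0.6, -0.2, -0.7]
grip_width: 0.802
grip_force: 0.0
time: 6.77
position: [0.532, -0.2255, 0.2186]
tool_rot: [3.13, -0.243, -0.0]
ft_force: [-0.7, -0.3, 0.6]
grip_width: 0.806
grip_force: 0.0
{'time': 6.8667, 'position': [0.5341, -0.22, 0.2182], 'tool_rot': [-3.1322, 0.2336, 0.0007], 'ft_force': [0.107, 0.3127, -0.7364], 'grip_width': 0.8045, 'grip_force': 0.0, 'joint_positions': [-0.6219, 0.3112, 1.1724, 1.674, -0.2936, 1.3535, -1.1218]}
[[ 0.989 -0.148 -0.   ]
 [-0.148 -0.989  0.001]
 [-0.    -0.001 -1.   ]]
```

View pics/c3.png

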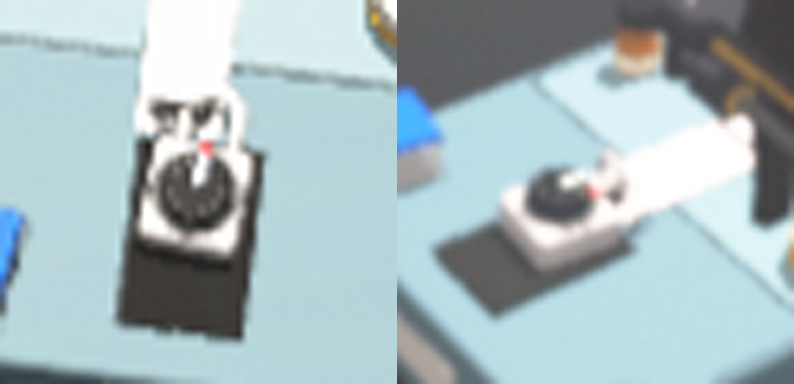

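The top crop shows the white line at the red mark: dial centre ≈(196,191), index ≈(206,147), line tip ≈(202,163). The lock has slid about 12 mm towards -x, within its play on the staple. Next: locate the case for the grasp.

```bash
python3 - <<'E'
from h import *
d,f=dialcheck()
c=f(196,191,.1275); i=f(206,147,.114);print(c,np.degrees(np.arctan2(*(i-c)[[1,0]])))
# case edges from side corners: near-left and near-right top face corners
p=f(137,238,.114);q=f(230,250,.114);e=p-q;print(p,q,np.linalg.norm(e),np.degrees(np.arctan2(e[1],e[0]))-90)
s=st();Rm=R.from_rotvec(s["tool_rot"]).as_matrix()
print("tool shift",(Rm.T@(np.array([c[0],c[1],.094])-s["position"])).round(4))
E
```

```text
[ 0.55402293 -0.02130498  0.1275    ] -12.954326421246503
[0.53370567 0.00746877 0.114     ] [ 0.52729759 -0.03795363  0.114     ] 0.04587219331541573 -8.030152710488991
{'time': 6.9167, 'position': [0.5348, -0.2184, 0.2181], 'tool_rot': [-3.132, 0.2296, 0.0007], 'ft_force': [0.3229, 0.1128, -0.2105], 'grip_width': 0.8045, 'grip_force': 0.0, 'joint_positions': [-0.6238, 0.3112, 1.1714, 1.6739, -0.294, 1.3536, -1.122]}
[[ 0.989 -0.146 -0.   ]
 [-0.146 -0.989  0.001]
 [-0.001 -0.001 -1.   ]]
tool shift [-0.0096 -0.1976  0.1243]
```

```bash
python3 -m handwheel '[{"x":-0.001,"y":-0.02,"z":0,"wx":0,"wy":0,"wz":0},{"x":-0.003,"y":-0.055,"z":0,"wx":0,"wy":0,"wz":0},{"x":-0.005,"y":-0.09,"z":0,"wx":0,"wy":0,"wz":0},{"x":-0.006,"y":-0.125,"z":0,"wx":0,"wy":0,"wz":0},{"x":-0.008,"y":-0.16,"z":0,"wx":0,"wy":0,"wz":0},{"x":-0.01,"y":-0.185,"z":0.02,"wx":0,"wy":0,"wz":0},{"x":-0.01,"y":-0.198,"z":0.05,"wx":0,"wy":0,"wz":0},{"x":-0.01,"y":-0.198,"z":0.07,"wx":0,"wy":0,"wz":0},{"x":-0.01,"y":-0.198,"z":0.08,"wx":0,"wy":0,"wz":0},{"x":-0.01,"y":-0.198,"z":0.08,"wx":0,"wy":0,"wz":0}]' 0.075
python3 - <<'E'
from h import *
b=snap("side","c4",(240,135,312,215),7)
s=st();Rm=R.from_rotvec(s["tool_rot"]).as_matrix()
print("tool shift",(Rm.T@(np.array([.555,-.0205,.094])-s["position"])).round(4))
E
```

```text
time: 7.75
position: [0.5522, -0.0199, 0.1363]
tool_rot: [3.132, -0.226, -0.007]
ft_force: [0.1, -0.4, 0.0]
grip_width: 0.867
grip_force: 0.0
{'time': 7.8, 'position': [0.5534, -0.0209, 0.138], 'tool_rot': [3.1325, -0.2285, -0.0026], 'ft_force': [0.5745, 0.0171, 0.739], 'grip_width': 0.8647, 'grip_force': 0.0, 'joint_positions': [-0.9516, 0.3031, 1.1027, 1.8295, -0.2903, 1.1886, -1.4729]}
[[ 0.989 -0.145 -0.002]
 [-0.145 -0.989 -0.001]
 [-0.002  0.001 -1.   ]]
tool shift [ 0.0016 -0.0007  0.044 ]
```

```bash
python3 -m handwheel '[{"x":0.001,"y":0,"z":0.012,"wx":0,"wy":0,"wz":0},{"x":0.001,"y":0,"z":0.026,"wx":0,"wy":0,"wz":0},{"x":0.001,"y":0,"z":0.037,"wx":0,"wy":0,"wz":0},{"x":0.001,"y":0,"z":0.043,"wx":0,"wy":0,"wz":0},{"x":0.001,"y":0,"z":0.043,"wx":0,"wy":0,"wz":0},{"x":0.001,"y":0,"z":0.043,"wx":0,"wy":0,"wz":0}]' 0.075
python3 -m handwheel '[{"x":0,"y":0,"z":0,"wx":0,"wy":0,"wz":0},{"x":0,"y":0,"z":0,"wx":0,"wy":0,"wz":0},{"x":0,"y":0,"z":0,"wx":0,"wy":0,"wz":0},{"x":0,"y":0,"z":0,"wx":0,"wy":0,"wz":0},{"x":0,"y":0,"z":0,"wx":0,"wy":0,"wz":0},{"x":0,"y":0,"z":0,"wx":0,"wy":0,"wz":0}]' 0.04 30
```

```text
time: 8.3
position: [0.5548, -0.0219, 0.0952]
tool_rot: [3.133, -0.231, -0.001]
ft_force: [-0.4, 0.3, 1.2]
grip_width: 0.861
grip_force: 0.0
time: 8.8
position: [0.5552, -0.0211, 0.0959]
tool_rot: [-3.132, 0.23, -0.001]
ft_force: [-0.7, 1.0, 2.3]
grip_width: 0.58
grip_force: 29.3
```

```bash
python3 -m handwheel '[{"x":-0.002,"y":0,"z":0,"wx":0,"wy":0,"wz":0},{"x":-0.004,"y":0,"z":0,"wx":0,"wy":0,"wz":0},{"x":-0.006,"y":0,"z":0,"wx":0,"wy":0,"wz":0},{"x":-0.008,"y":0,"z":0,"wx":0,"wy":0,"wz":0},{"x":-0.01,"y":0,"z":0,"wx":0,"wy":0,"wz":0},{"x":-0.011,"y":0,"z":0,"wx":0,"wy":0,"wz":0},{"x":-0.012,"y":0,"z":0,"wx":0,"wy":0,"wz":0},{"x":-0.012,"y":0,"z":0,"wx":0,"wy":0,"wz":0}]'
python3 -c "
from h import *
print(st()['torque'])"
```

```text
time: 9.47
position: [0.5444, -0.0188, 0.0959]
tool_rot: [-3.132, 0.228, -0.005]
ft_force: [5.0, 1.0, -1.9]
grip_width: 0.584
grip_force: 29.2
{'time': 9.4667, 'position': [0.5444, -0.0188, 0.0959], 'tool_rot': [-3.1324, 0.2282, -0.005], 'ft_force': [5.0435, 0.9563, -1.8669], 'grip_width': 0.5835, 'grip_force': 29.2155, 'joint_positions': [-0.9371, 0.3309, 1.0789, 1.8977, -0.3279, 1.1022, -1.4464]}
[[ 0.989 -0.145  0.003]
 [-0.145 -0.989  0.001]
 [ 0.003 -0.001 -1.   ]]
[ 0.33636764 -0.88850807  0.14172617]
```

Force is about 5 N, so the shackle appears to be sliding. Continue until it stops.

```bash
python3 -m handwheel '[{"x":-0.001,"y":0,"z":0,"wx":0,"wy":0,"wz":0},{"x":-0.002,"y":0,"z":0,"wx":0,"wy":0,"wz":0},{"x":-0.003,"y":0,"z":0,"wx":0,"wy":0,"wz":0},{"x":-0.004,"y":0,"z":0,"wx":0,"wy":0,"wz":0},{"x":-0.005,"y":0,"z":0,"wx":0,"wy":0,"wz":0},{"x":-0.006,"y":0,"z":0,"wx":0,"wy":0,"wz":0},{"x":-0.007,"y":0,"z":0,"wx":0,"wy":0,"wz":0},{"x":-0.008,"y":0,"z":0,"wx":0,"wy":0,"wz":0}]'
python3 -m handwheel '[{"x":-0.001,"y":0,"z":0,"wx":0,"wy":0,"wz":0},{"x":-0.002,"y":0,"z":0,"wx":0,"wy":0,"wz":0},{"x":-0.003,"y":0,"z":0,"wx":0,"wy":0,"wz":0},{"x":-0.004,"y":0,"z":0,"wx":0,"wy":0,"wz":0},{"x":-0.004,"y":0,"z":0,"wx":0,"wy":0,"wz":0}]'
```

```text
time: 10.13
position: [0.5367, -0.0174, 0.0959]
tool_rot: [-3.132, 0.228, -0.005]
ft_force: [4.4, 1.9, -2.3]
grip_width: 0.578
grip_force: 29.1
time: 10.55
position: [0.5343, -0.0169, 0.0964]
tool_rot: [-3.132, 0.227, -0.011]
ft_force: [8.8, 1.6, -5.1]
grip_width: 0.574
grip_force: 29.1
```

```bash
python3 -m handwheel '[{"x":-0.001,"y":0,"z":0,"wx":0,"wy":0,"wz":0},{"x":-0.002,"y":0,"z":0,"wx":0,"wy":0,"wz":0},{"x":-0.003,"y":0,"z":0,"wx":0,"wy":0,"wz":0},{"x":-0.003,"y":0,"z":0,"wx":0,"wy":0,"wz":0}]'
python3 - <<'E'
from h import *
a=ctrl.get_image("side");b=ctrl.get_image("top")
A=cv2.resize(a["image"][145:205,235:305,::-1],(448,384),interpolation=cv2.INTER_CUBIC)
B=cv2.resize(b["image"][150:225,245:310,::-1],(333,384),interpolation=cv2.INTER_CUBIC)
cv2.imwrite("pics/c5.png",np.hstack([A,B]));st()
E
```

```text
time: 10.88
position: [0.5329, -0.0169, 0.0969]
tool_rot: [-3.133, 0.228, -0.017]
ft_force: [10.6, 1.0, -5.6]
grip_width: 0.573
grip_force: 29.4
{'time': 10.9833, 'position': [0.5329, -0.0168, 0.0969], 'tool_rot': [-3.1328, 0.2277, -0.0162], 'ft_force': [12.6852, 1.9654, -4.8805], 'grip_width': 0.5744, 'grip_force': 29.3705, 'joint_positions': [-0.9804, 0.2889, 1.1014, 1.9305, -0.2924, 1.0849, -1.4752]}
[[ 0.989 -0.145  0.01 ]
 [-0.145 -0.989 -0.   ]
 [ 0.01  -0.001 -1.   ]]
```

View pics/c5.png

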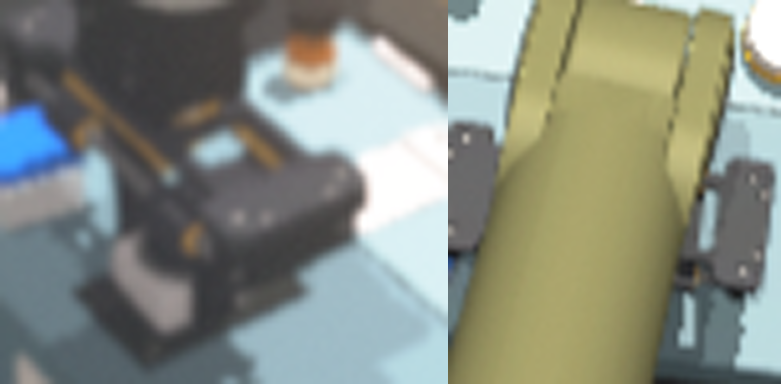

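The side crop shows the case at the front of the pad, at (155,290), held in the fingers. The pull stalled at about 12 N after 22.5 mm, which matches slack plus the full 20 mm of travel. Now push back towards +x, with a gradual approach to the loop.

```bash
python3 -m handwheel '[{"x":0.003,"y":0,"z":0,"wx":0,"wy":0,"wz":0},{"x":0.006,"y":0,"z":0,"wx":0,"wy":0,"wz":0},{"x":0.01,"y":0,"z":0,"wx":0,"wy":0,"wz":0},{"x":0.014,"y":0,"z":0,"wx":0,"wy":0,"wz":0},{"x":0.018,"y":0,"z":0,"wx":0,"wy":0,"wz":0},{"x":0.022,"y":0,"z":0,"wx":0,"wy":0,"wz":0},{"x":0.026,"y":0,"z":0,"wx":0,"wy":0,"wz":0},{"x":0.03,"y":0,"z":0,"wx":0,"wy":0,"wz":0},{"x":0.034,"y":0,"z":0,"wx":0,"wy":0,"wz":0},{"x":0.034,"y":0,"z":0,"wx":0,"wy":0,"wz":0}]'
python3 -m handwheel '[{"x":0.0015,"y":0,"z":0,"wx":0,"wy":0,"wz":0},{"x":0.003,"y":0,"z":0,"wx":0,"wy":0,"wz":0},{"x":0.0045,"y":0,"z":0,"wx":0,"wy":0,"wz":0},{"x":0.006,"y":0,"z":0,"wx":0,"wy":0,"wz":0},{"x":0.006,"y":0,"z":0,"wx":0,"wy":0,"wz":0}]'
```

```text
time: 11.82
position: [0.5603, -0.0227, 0.0959]
tool_rot: [-3.133, 0.231, 0.008]
ft_force: [-4.8, 1.3, 8.8]
grip_width: 0.578
grip_force: 29.6
time: 12.23
position: [0.5653, -0.0236, 0.0959]
tool_rot: [-3.132, 0.231, 0.01]
ft_force: [-6.6, 2.0, 10.7]
grip_width: 0.577
grip_force: 29.6
```

```bash
python3 -m handwheel '[{"x":0.001,"y":0,"z":-0.0005,"wx":0,"wy":0,"wz":0},{"x":0.002,"y":0,"z":-0.001,"wx":0,"wy":0,"wz":0},{"x":0.003,"y":0,"z":-0.001,"wx":0,"wy":0,"wz":0},{"x":0.004,"y":0,"z":-0.001,"wx":0,"wy":0,"wz":0},{"x":0.004,"y":0,"z":-0.001,"wx":0,"wy":0,"wz":0}]'
python3 -m handwheel '[{"x":0.001,"y":0,"z":0,"wx":0,"wy":0,"wz":0},{"x":0.002,"y":0,"z":0,"wx":0,"wy":0,"wz":0},{"x":0.003,"y":0,"z":0,"wx":0,"wy":0,"wz":0},{"x":0.003,"y":0,"z":0,"wx":0,"wy":0,"wz":0}]'
```

```text
time: 12.65
position: [0.5715, -0.0242, 0.096]
tool_rot: [3.133, -0.23, -0.001]
ft_force: [-0.9, -0.6, -2.4]
grip_width: 0.577
grip_force: 29.5
time: 12.98
position: [0.5719, -0.0243, 0.096]
tool_rot: [-3.133, 0.23, 0.011]
ft_force: [-9.0, 1.4, 5.1]
grip_width: 0.579
grip_force: 29.5
```

Contact at the loop: stalled at x=0.572, after 39.5 mm. Back off a little and lift slowly, watching force.

```bash
python3 -m handwheel '[{"x":-0.002,"y":0,"z":0,"wx":0,"wy":0,"wz":0},{"x":-0.004,"y":0,"z":-0.001,"wx":0,"wy":0,"wz":0},{"x":-0.005,"y":0,"z":-0.003,"wx":0,"wy":0,"wz":0},{"x":-0.005,"y":0,"z":-0.005,"wx":0,"wy":0,"wz":0},{"x":-0.005,"y":0,"z":-0.007,"wx":0,"wy":0,"wz":0},{"x":-0.005,"y":0,"z":-0.007,"wx":0,"wy":0,"wz":0}]' - 40
python3 -c "
from h import *
print(st()['torque'])"
```

```text
time: 13.48
position: [0.5706, -0.0236, 0.1042]
tool_rot: [-3.133, 0.23, -0.002]
ft_force: [0.5, -0.5, -4.0]
grip_width: 0.575
grip_force: 39.4
{'time': 13.4833, 'position': [0.5706, -0.0236, 0.1042], 'tool_rot': [-3.133, 0.2296, -0.0025], 'ft_force': [0.5486, -0.5094, -4.0358], 'grip_width': 0.5748, 'grip_force': 39.418, 'joint_positions': [-0.8728, 0.3891, 1.0502, 1.8247, -0.3707, 1.1413, -1.4139]}
[[ 0.989 -0.146  0.002]
 [-0.146 -0.989  0.   ]
 [ 0.002 -0.    -1.   ]]
[-0.00427606  0.17855129  0.0039236 ]
```

```bash
python3 -m handwheel '[{"x":0,"y":0,"z":-0.003,"wx":0,"wy":0,"wz":0},{"x":0,"y":0,"z":-0.006,"wx":0,"wy":0,"wz":0},{"x":0,"y":0,"z":-0.009,"wx":0,"wy":0,"wz":0},{"x":0,"y":0,"z":-0.012,"wx":0,"wy":0,"wz":0},{"x":0,"y":0,"z":-0.015,"wx":0,"wy":0,"wz":0},{"x":0,"y":0,"z":-0.018,"wx":0,"wy":0,"wz":0},{"x":0,"y":0,"z":-0.021,"wx":0,"wy":0,"wz":0},{"x":0,"y":0,"z":-0.024,"wx":0,"wy":0,"wz":0}]'
python3 -m handwheel '[{"x":0,"y":0,"z":-0.01,"wx":0,"wy":0,"wz":0},{"x":0,"y":0,"z":-0.025,"wx":0,"wy":0,"wz":0},{"x":0,"y":0,"z":-0.04,"wx":0,"wy":0,"wz":0},{"x":0,"y":0,"z":-0.055,"wx":0,"wy":0,"wz":0},{"x":0,"y":0,"z":-0.07,"wx":0,"wy":0,"wz":0},{"x":0,"y":0,"z":-0.085,"wx":0,"wy":0,"wz":0},{"x":0,"y":0,"z":-0.1,"wx":0,"wy":0,"wz":0},{"x":0,"y":0,"z":-0.11,"wx":0,"wy":0,"wz":0},{"x":0,"y":0,"z":-0.11,"wx":0,"wy":0,"wz":0},{"x":0,"y":0,"z":-0.11,"wx":0,"wy":0,"wz":0}]'
python3 - <<'E'
from h import *
a=ctrl.get_image("side");b=ctrl.get_image("top")
A=cv2.resize(a["image"][95:205,225:325,::-1],(480,528),interpolation=cv2.INTER_CUBIC)
B=cv2.resize(b["image"][110:230,245:310,::-1],(286,528),interpolation=cv2.INTER_CUBIC)
cv2.imwrite("pics/c6.png",np.hstack([A,B]));st()
E
```

```text
time: 14.15
position: [0.5699, -0.0237, 0.1279]
tool_rot: [-3.133, 0.23, -0.0]
ft_force: [0.8, -0.3, -3.6]
grip_width: 0.572
grip_force: 39.4
time: 14.98
position: [0.5701, -0.0237, 0.2379]
tool_rot: [-3.133, 0.23, -0.001]
ft_force: [-0.6, -0.1, -4.0]
grip_width: 0.575
grip_force: 39.4
{'time': 15.0833, 'position': [0.5693, -0.0235, 0.2367], 'tool_rot': [-3.1332, 0.2299, 0.0023], 'ft_force': [-0.5579, -0.5884, -3.8704], 'grip_width': 0.575, 'grip_force': 39.4178, 'joint_positions': [-0.9681, 0.2481, 1.1324, 1.6648, -0.2285, 1.3762, -1.5198]}
[[ 0.989 -0.146 -0.001]
 [-0.146 -0.989  0.   ]
 [-0.001  0.    -1.   ]]
```

View pics/c6.png

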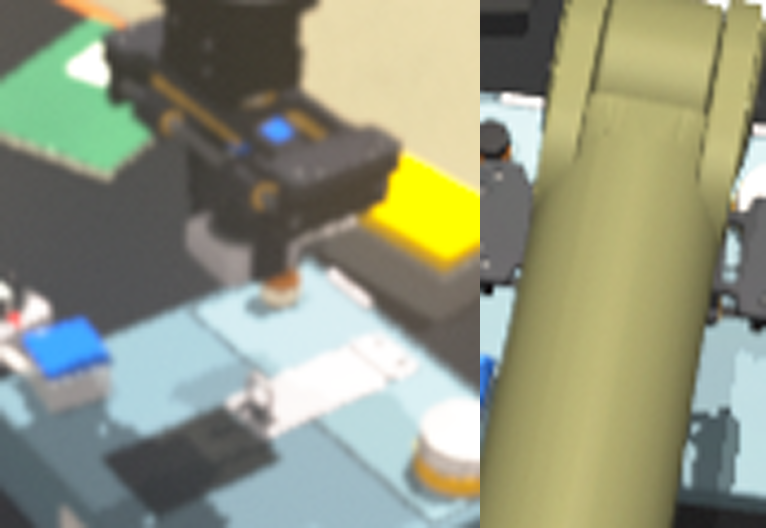

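The side crop shows the lock level in the gripper at ≈(230,245), the staple empty at (258,400), and the bystanders in view (vial, tin, cuvette box) still upright in place. Handing in.

```bash
python3 -c "
from bench import ctrl
print(ctrl.close_job())"
```

```text
the job is handed in; nothing more can be done
None
```

I turned the dial to the mark, drew the shackle open and unhooked the lock, and handed in at about 15 s with it held level, dial up, about 14 cm above where it lay; the shackle was hidden in the last picture, but the forces and travel fit it being fully open.

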